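Seal the pop-top storage jars

TASK

Seal three of the four white pop-top storage jars by lightly pressing the raised round button in the middle of each lid fully down with your fingertips, in this order: the tall square jar, then the round jar, then the low oblong jar. Leave the button of the short square jar up, as that jar is still in use. Press gently, do not pick up, tip or shove any jar, and leave everything else on the worktop where it is.

Things in the scene. Friction and masses are not known exactly. Their poses are not given: they have to be found in the camera images.
- tall_jar: Storage jar with matt white body and white lid, solid and loose on the worktop: the tall square jar, body and lid 96x96 mm in plan, lid top 150 mm above its underside, about 0.8 kg. Origin at the centre of its underside, z up.
- tall_top (a point): Centre of the top face of the tall jar's push button, a flat round steel button 32 mm across in the middle of the lid, with a thin grey ring round it; the point moves with the button. Raised, it stands 14.5 to 16 mm above the lid; fully down and let go, 8 mm. Its top is a springy cap that gives 1 mm for each 3 N, up to 6 mm, and springs back: press 9 to 11 mm from first touch to bring the button fully down. z up.
- tall_button (a joint): How far the tall jar's button is pressed in: 0 = fully raised (jar open), 0.008 m = fully down at its stop (jar sealed). It starts between 0 and 0.0015. It takes about 3 N straight down to move it, more when pressed faster; there is no spring, so it stays where it is left.
- round_jar: Storage jar with matt white body and white lid, solid and loose on the worktop: the round jar, 102 mm across, lid top 112 mm above its underside, about 0.6 kg. Origin at the centre of its underside, z up.
- round_top (a point): Centre of the top face of the round jar's push button, a flat round steel button 32 mm across in the middle of the lid, with a thin grey ring round it; the point moves with the button. Raised, it stands 14.5 to 16 mm above the lid; fully down and let go, 8 mm. Its top is a springy cap that gives 1 mm for each 3 N, up to 6 mm, and springs back: press 9 to 11 mm from first touch to bring the button fully down. z up.
- round_button (a joint): How far the round jar's button is pressed in: 0 = fully raised (jar open), 0.008 m = fully down at its stop (jar sealed). It starts between 0 and 0.0015. It takes about 3 N straight down to move it, more when pressed faster; there is no spring, so it stays where it is left.
- oblong_jar: Storage jar with matt white body and white lid, solid and loose on the worktop: the low oblong jar, lid 82 mm (its x) by 126 mm (its y) in plan, lid top 75 mm above its underside, about 0.55 kg. Origin at the centre of its underside, z up.
- oblong_top (a point): Centre of the top face of the oblong jar's push button, a flat round steel button 32 mm across in the middle of the lid, with a thin grey ring round it; the point moves with the button. Raised, it stands 14.5 to 16 mm above the lid; fully down and let go, 8 mm. Its top is a springy cap that gives 1 mm for each 3 N, up to 6 mm, and springs back: press 9 to 11 mm from first touch to bring the button fully down. z up.
- oblong_button (a joint): How far the oblong jar's button is pressed in: 0 = fully raised (jar open), 0.008 m = fully down at its stop (jar sealed). It starts between 0 and 0.0015. It takes about 3 N straight down to move it, more when pressed faster; there is no spring, so it stays where it is left.
- short_jar: Storage jar with matt white body and white lid, solid and loose on the worktop: the short square jar (same 96x96 mm plan as the tall one but lower), lid top 100 mm above its underside, about 0.6 kg; it stays unsealed. Origin at the centre of its underside, z up.
- short_top (a point): Centre of the top face of the short jar's push button, a flat round steel button 32 mm across in the middle of the lid, with a thin grey ring round it; the point moves with the button. Raised, it stands 14.5 to 16 mm above the lid; fully down and let go, 8 mm. Its top is a springy cap that gives 1 mm for each 3 N, up to 6 mm, and springs back: press 9 to 11 mm from first touch to bring the button fully down. z up.
- short_button (a joint): How far the short jar's button is pressed in: 0 = fully raised (jar open), 0.008 m = fully down at its stop (jar sealed). It starts between 0 and 0.0015. It takes about 3 N straight down to move it, more when pressed faster; there is no spring, so it stays where it is left.
- honey: Honey jar, glass with a lid, 58x62x99 mm, loose bystander. Origin at the centre of its underside.
- salt: Salt shaker, 44 mm across, 90 mm high, loose bystander. Origin at the centre of its underside.
- tuna: Flat tin, 86 mm across, 40 mm high, loose bystander. Origin at the centre of its underside.
- spice: Spice jar with a dark cap, 44 mm across, 105 mm high, loose bystander. Origin at the centre of its underside.
- mug: Two-tone mug with a handle, 78x112x92 mm, loose bystander. Origin at the centre of its underside.
- boiler: Fixed white boiler on the wall over the back of the worktop, 0.42 m wide (y). Origin on the worktop under its middle; its front face is 0.18 m nearer the robot (-x) than the origin, and its underside is 0.62 m above the worktop. Wrists and forearms must stay in front of it, also when swinging from one side to the other; the jars stand in front of it.
There are look-alikes about, which are no part of the job. Leave any yellow look-alike of the round_jar alone.

How it is judged:
On the way, in this order (a step that is already met when the one before it is completed fails the run):
1. the tall jar's button is pressed fully down, the round and oblong still up (value of joint tall_button above 0.006 m and value of joint each of round_button, oblong_button below 0.004 m), for 0.1 s.
2. the round jar's button is pressed fully down, the oblong still up (value of joint round_button above 0.006 m and value of joint oblong_button below 0.004 m), for 0.1 s.
3. the oblong jar's button is pressed fully down (value of joint oblong_button above 0.006 m), for 0.1 s.
At the end, for the whole second after the job is handed in: The buttons of the tall square, round and low oblong jars are down (over 6 mm of their 8 mm), the short square jar's button is up (pressed less than 4 mm), all jars stand upright and at rest within 20 mm of where they started, and the other loose things are within 20 mm of where they stood (value of joint each of tall_button, round_button, oblong_button above 0.006 m and value of joint short_button below 0.004 m and distance of each of tall_jar, round_jar, oblong_jar, short_jar, honey, salt, tuna, spice, mug from where it was at the start of the episode below 0.02 m and angle between each of tall_jar, round_jar, oblong_jar, short_jar's own z axis and vertical below 0.05 rad and linear speed of each of tall_jar, round_jar, oblong_jar, short_jar below 0.02 m/s); the robot touches nothing.
It fails at once if a jar is pressed hard (over 30 N) (contact force between the fingers and tall_jar above 30 N or contact force between the fingers and round_jar above 30 N or contact force between the fingers and oblong_jar above 30 N or contact force between the fingers and short_jar above 30 N).
It fails at once if a jar is lifted, tipped or shoved out of its place (over 20 mm, its base over 8 mm up, or leaning over 0.15 rad) (distance of any of tall_jar, round_jar, oblong_jar, short_jar from where it was at the start of the episode above 0.02 m or height (world z) of any of tall_jar, round_jar, oblong_jar, short_jar above 0.008 m or angle between any of tall_jar, round_jar, oblong_jar, short_jar's own z axis and vertical above 0.15 rad).
It fails at once if the short square jar's button is pressed (over 4 mm) (value of joint short_button above 0.004 m).
It fails at once if another loose thing is moved over 20 mm (distance of any of honey, salt, tuna, spice, mug from where it was at the start of the episode above 0.02 m).
It also fails if it takes over 51 s, if anything falls off the work surface, if the arm or the gripper's body presses on something with over 40 N, if the wrist force passes 120 N, or if a joint passes its speed limit or range.

ROBOT

A 6-joint arm with a two-finger parallel gripper is mounted at the origin on a cart in front of the work surface, level with it; the furniture and walls round the work are solid. World frame = base frame: x ahead of the robot, y to its left, z up, the work surface at z = 0. Lengths are in m, angles in rad, forces in N, time in s.
With the tool pointing down it reaches from about 0.275 to 0.875 m from the base axis. Payload 12.5 kg.
Tool frame: the origin (TCP) lies between the finger pads; the fingertips stand 14 mm ahead of it and the grasp point (between the pads) lies 5 mm behind it; z points along the fingers, x is the direction in which the jaws open and shut, and the axes are right-handed (so a half turn about z gives the same grasp; the last joint's range is limited). The gripper opens to 85 mm and grips with 20 to 120 N. Pads are 22 mm wide; open, the fingers measure 114 mm over their backs; the gripper's body (76 mm by 85 mm) begins 54 mm behind the grasp point. The pads swing forward as they close: fully open they stand 13 mm farther back than shut.
Start: joints at [1.156, 0.351, 1.652, -0, 1.139, -0.085], TCP at [0.178, 0.52, 0.245] pointing down, gripper open.
Joint ranges: [-2.75, 2.75], [-0.79, 2.1], [0.01, 2.65], [-1.57, 4.71], [0.07, 3.14], [-2.87, 2.87]. Speed limits (rad/s): [2.22, 2.22, 2.79, 3.14, 3.14, 3.14].

INTERFACE

Orientations are given as a unit quaternion [w, x, y, z].
In Python, from station import env gives the robot as it stands.
- The arm moves only by the tool carry_out, never from a script. Its argument "series" is a list that holds one entry, the list of rows, each a list of 7 numbers: the shift along the world's x, y, z in cm, then the turn, a rotation vector about the world's x, y, z in rad, then the finger opening in cm, from 0 to 8.54. In form: [[[dx, dy, dz, ax, ay, az, grip], ...]]. A call has 1 to 20 rows; each row is the pose to reach, as a shift and turn from the pose commanded when the call began; what a row does not reach only later rows make up. A row lasts 1/8 s, in which the tool goes at most 62.5 mm and 10.7 degrees, less where a joint would pass 70% of its speed; a pose out of reach is approached as far as the arm can. A call with a gripper value outside its range is refused whole. The fingers move at their own pace and stop on an object; the grip force is fixed at half the most. Time passes only in rows, so rows that repeat a pose let the fingers close. It gives the time, the measured TCP pose, the force and the opening at its end, in the units of the state.
- env.get_state(): the state, without advancing time (a new reading comes with each control period).
- env.grab_frame(name): name is "scene" or "top" or "wrist"; returns (picture, depth): 400x640x3 uint8, blue, green, red; 400x640 float32, m along the optical axis (not along the pixel's ray), 0 where there is no reading.
- env.camera_params(name): a dict with "K" (3x3 intrinsics, pixels), "k1" (the pictures are not rectified: a ray, as slopes to the right and down, at radius r is drawn at 1 + k1 r^2 times it, then the intrinsics apply), "xyz" and "rotation" of the camera in the world; the wrist camera has in their place "tool_from_camera" (4x4, takes a point from camera to tool coordinates, whose origin is the TCP and whose axes are the tool frame's). Camera axes: x right, y up, looking along -z (the intrinsics and any distortion apply to the point x, -y, -z); pixel columns grow to the right and rows downward; lengths in m; the calibration is good to about 2 mm. A picture is of the moment at which its call begins: read the wrist's pose just before it. camera_params takes no time and is no camera call.
- env.close_job(): hands the job in, once; it reports no verdict.
The state is a dict: "time_s": time; "qpos": joint angles; "joint_vel": joint speeds; "joint_efforts": joint torques, N m; "eef_pos": TCP position; "tcp_rot": TCP orientation; "force": force on the tool from outside, world axes, zero at the start; "moment": the same for the moment, N m; "gripper_width": finger opening in m.
Only numpy, scipy, OpenCV 4.12 (cv2) and the standard library are available. Lean on these libraries where they do the work, as an engineer would, in place of code of your own. Each camera call takes 0.05 s, during which the arm holds its last target.

## Working session

There is one attempt and no reset: what is moved stays moved. The work goes in short steps, Python scripts to look and compute and a tool call to move; the robot and the scene stay as the last step left them, time stands still between calls to the robot, and variables do not carry over. Pictures are saved under pics/ and viewed, and the job is handed in when it is done.

Besides the shell and the picture viewer there is one more tool, called after "Request:" as name(argument=value, ...), one argument or row to a line, values as JSON. carry_out: Moves the arm, as the interface text tells. Its arguments: {"type":"object","properties":{"series":{"type":"array"}},"required":["series"]}

```bash
ls; mkdir -p pics; cat > h.py <<'E'
import numpy as np, cv2
from station import env
def cam(name,tag):
    st=env.get_state()
    im,d=env.grab_frame(name); p=env.camera_params(name)
    cv2.imwrite(f'pics/{tag}.png',im); np.savez(f'pics/{tag}.npz',im=im,d=d,K=p['K'],k1=p['k1'],
      xyz=p.get('xyz',0),R=p.get('rotation',0),T=p.get('tool_from_camera',0),ep=st['eef_pos'],er=st['tcp_rot'])
    return im,d,p,st
def load(tag): return np.load(f'pics/{tag}.npz')
def pose(z):
    from scipy.spatial.transform import Rotation as Ro
    if z['T'].ndim==2:
        q=z['er']; Rt=Ro.from_quat([q[1],q[2],q[3],q[0]]).as_matrix()
        return Rt@z['T'][:3,:3], Rt@z['T'][:3,3]+z['ep']
    R=z['R']
    if R.shape==(4,): R=Ro.from_quat([R[1],R[2],R[3],R[0]]).as_matrix()
    return R,z['xyz']
def cloud(z):
    R,t=pose(z); K=z['K'];k1=float(z['k1']);h,w=z['d'].shape
    u,v=np.meshgrid(np.arange(w),np.arange(h))
    pts=np.stack([u.ravel(),v.ravel()],1).astype(np.float64)[:,None]
    und=cv2.undistortPoints(pts,K,np.array([k1,0,0,0,0.]))[:,0]
    d=z['d'].ravel()
    P=np.stack([und[:,0]*d,-und[:,1]*d,-d],1)@R.T+t
    P[d==0]=np.nan
    return P.reshape(h,w,3)
E
python3 - <<'E'
from h import *
for n in('scene','top','wrist'):
    im,d,p,st=cam(n,n+'0'); print(n,p)
print(env.get_state())
E
```

```text
pics
scene {'K': array([[431.28225264,   0.        , 322.60764894],
       [  0.        , 431.28225264, 206.18586246],
       [  0.        ,   0.        ,   1.        ]]), 'k1': -0.012994121380066422, 'xyz': array([ 0.21616285, -0.67059811,  1.03354727]), 'rotation': array([ 0.90456108,  0.33009248, -0.09036148, -0.25424991])}
top {'K': array([[470.56133883,   0.        , 308.94106902],
       [  0.        , 470.56133883, 207.43105478],
       [  0.        ,   0.        ,   1.        ]]), 'k1': -0.02881065017596358, 'xyz': array([-0.32364717,  0.25741934,  1.43974819]), 'rotation': array([-0.56746971, -0.18931435,  0.25264059,  0.76046758])}
wrist {'K': array([[290.53399814,   0.        , 323.26157317],
       [  0.        , 290.53399814, 202.7910917 ],
       [  0.        ,   0.        ,   1.        ]]), 'k1': -0.00810894905757562, 'tool_from_camera': array([[ 9.99999859e-01, -4.35236841e-04,  3.04452752e-04,
         4.69220682e-04],
       [-3.30957560e-04, -9.58896968e-01, -2.83754288e-01,
        -7.24894729e-02],
       [ 4.15439141e-04,  2.83754147e-01, -9.58896976e-01,
        -1.28062765e-01],
       [ 0.00000000e+00,  0.00000000e+00,  0.00000000e+00,
         1.00000000e+00]])}
{'time_s': 0.15, 'qpos': array([ 1.15639927e+00,  3.51134714e-01,  1.65222029e+00, -5.99612072e-05,
        1.13915902e+00, -8.46214177e-02]), 'joint_vel': array([-0.00099065,  0.0002434 , -0.00120268,  0.00017952, -0.00147586,
       -0.00059274]), 'joint_efforts': array([ 1.57522427e-04, -5.06256938e+01, -2.91498899e+01, -1.01643304e-04,
        3.37916252e-03,  4.01188885e-06]), 'eef_pos': array([0.17801262, 0.52014908, 0.24489151]), 'tcp_rot': array([ 2.58634943e-04,  8.13574436e-01,  5.81460596e-01, -3.82199452e-04]), 'force': array([-0.1738558 ,  0.16902279, -0.32985245]), 'moment': array([ 0.02570209,  0.01441764, -0.02932884]), 'gripper_width': 0.08542132718265741}
```

View pics/scene0.png

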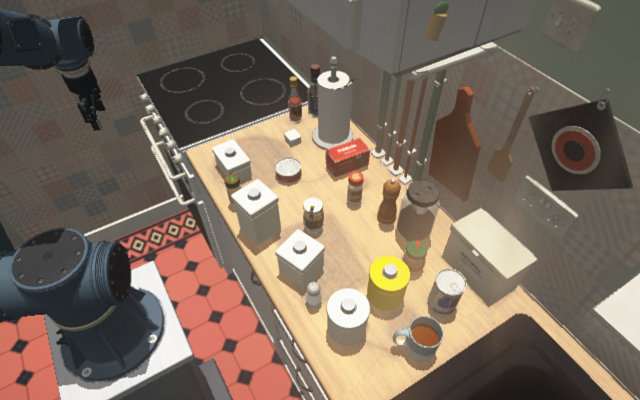

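View pics/top0.png

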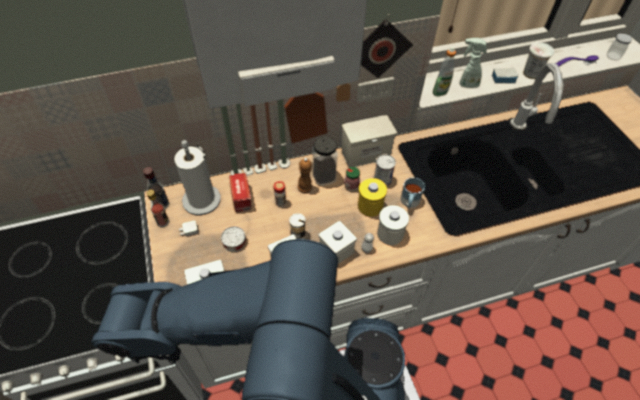

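View pics/wrist0.png

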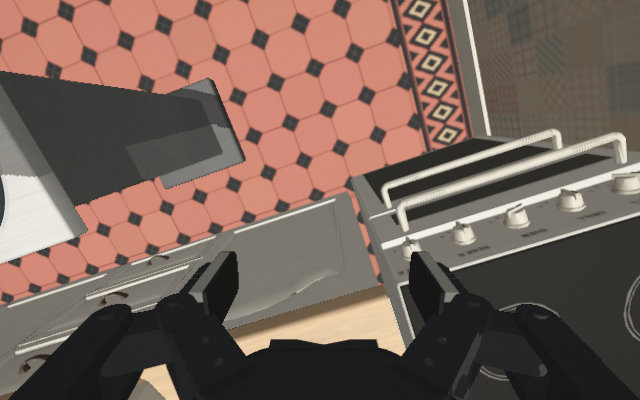

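The scene view shows the four white jars. Their buttons are near (231,152) oblong, (255,190) tall, (300,247) short and (348,305) round, and the yellow look-alike is at (390,272). The next step is to measure these positions.

```bash
python3 - <<'E'
from h import *
for tag,pts in(('scene0',dict(obl=(231,152),tall=(255,190),short=(300,247),rnd=(348,305),yel=(390,272),honey=(0,0))),('top0',dict(short=(338,236),rnd=(394,215),yel=(373,187)))):
    z=load(tag); C=cloud(z); im=z['im']
    for n,(u,v) in pts.items():
        if u==0: continue
        s=C[v-5:v+6,u-5:u+6].reshape(-1,3); zt=np.nanpercentile(s[:,2],90)
        w=C[v-45:v+45,u-45:u+45].reshape(-1,3)
        r=np.linalg.norm(w[:,:2]-np.nanmedian(s[:,:2],0),axis=1)
        b=w[(r<.03)&(w[:,2]>zt-.005)]
        lid=w[(r<.09)&(w[:,2]>zt-.024)&(w[:,2]<zt-.010)]
        mm=lambda a:np.round((a.max(0)+a.min(0))/2,4)
        print(tag,n,'btn',len(b),np.round(b.mean(0),4),mm(b),np.ptp(b,axis=0).round(3),'lid',len(lid),mm(lid),np.median(lid[:,2]).round(4),np.ptp(lid,axis=0).round(3), 'rect',cv2.minAreaRect((lid[:,:2]*1000).astype(np.float32)))
    c=cv2.resize(im[130:350,190:470] if tag=='scene0' else im[130:300,150:450],None,fx=2.7,fy=2.7)
    cv2.imwrite(f'pics/{tag}_crop.png',c)
E
```

```text
scene0 obl btn 57 [0.4908 0.3687 0.0874] [0.4916 0.369  0.0877] [0.028 0.033 0.008] lid 630 [0.4914 0.3681 0.0716] 0.0722 [0.084 0.13  0.013] rect ((490.607421875, 367.7123107910156), (82.00955963134766, 129.97210693359375), 2.066950798034668)
scene0 tall btn 87 [0.458  0.0962 0.1626] [0.4579 0.0971 0.163 ] [0.03  0.032 0.007] lid 848 [0.4573 0.095  0.147 ] 0.1476 [0.107 0.107 0.013] rect ((457.9208984375, 96.49169921875), (96.82238006591797, 98.4145736694336), 10.300856590270996)
scene0 short btn 96 [ 0.4933 -0.0898  0.1133] [ 0.4934 -0.0895  0.114 ] [0.029 0.032 0.008] lid 1021 [ 0.4941 -0.0898  0.0977] 0.0978 [0.118 0.118 0.014] rect ((493.3392333984375, -90.1297607421875), (95.92977142333984, 96.31572723388672), 19.803516387939453)
scene0 rnd btn 127 [ 0.5046 -0.3013  0.1264] [ 0.5046 -0.3008  0.1267] [0.031 0.03  0.006] lid 1218 [ 0.5046 -0.3012  0.1112] 0.1103 [0.099 0.1   0.014] rect ((504.64111328125, -301.0464172363281), (100.11846160888672, 99.0876235961914), 88.4654541015625)
scene0 yel btn 109 [ 0.6444 -0.2763  0.1263] [ 0.6447 -0.2757  0.1271] [0.031 0.03  0.008] lid 102
[... 224 characters left out ...]
.1151] [0.03  0.032 0.008] lid 587 [ 0.4946 -0.0822  0.0992] 0.099 [0.122 0.117 0.014] rect ((494.364990234375, -83.24899291992188), (99.2920913696289, 97.70497131347656), 21.444482803344727)
top0 rnd btn 51 [ 0.5056 -0.2939  0.127 ] [ 0.5058 -0.2942  0.1276] [0.033 0.031 0.008] lid 495 [ 0.5068 -0.2926  0.1112] 0.111 [0.101 0.102 0.014] rect ((507.41082763671875, -293.2289733886719), (101.17222595214844, 101.3239517211914), 85.78399658203125)
top0 yel btn 40 [ 0.6448 -0.2676  0.1289] [ 0.6452 -0.2685  0.1303] [0.026 0.03  0.01 ] lid 391 [ 0.6264 -0.2683  0.1133] 0.1116 [0.142 0.098 0.014] rect ((631.175048828125, -264.9862976074219), (98.9569320678711, 134.9273223876953), 72.86276245117188)
```

View pics/scene0_crop.png

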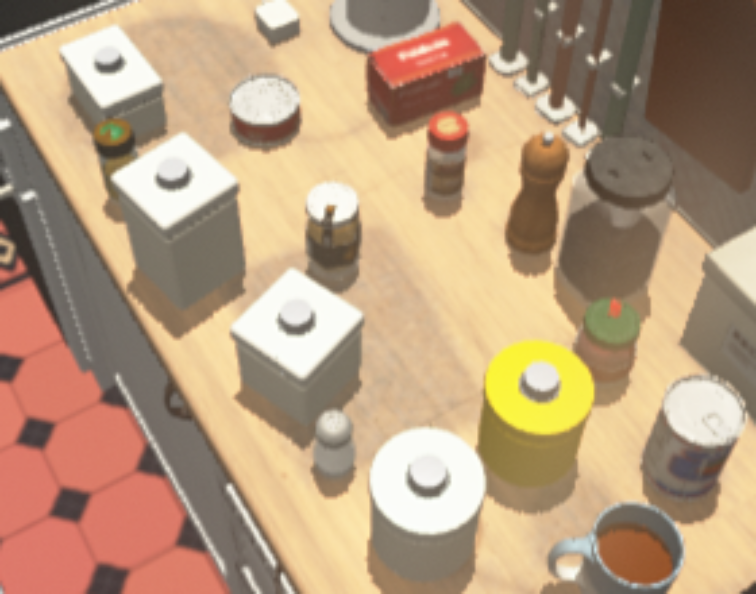

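Heights and sizes match each jar, but the scene and top cameras differ by about 8 mm in y. I'll close the fingers, move near the tall jar and refine with the wrist camera.

Request:
carry_out(
  series=[
    [[2,-3,2,0,0,0,0],[5,-7,2,0,0,0,0],[8,-12,2,0,0,0,0],[11,-17,2,0,0,0,0],[14,-22,2,0,0,0,0],[16,-27,2,0,0,0,0],[18,-32,2,0,0,0,0],[20,-36,2,0,0,0,0],[21,-39,2,0,0,0,0],[22,-40,2,0,0,0,0],[22,-40,2,0,0,0,0],[22,-40,2,0,0,0,0]],
  ],
)

```text
time_s: 1.65
eef_pos: [0.3978, 0.1212, 0.2652]
tcp_rot: [-0.0, 0.813, 0.582, -0.0]
force: [0.7, 0.5, 0.3]
gripper_width: 0.0
```

```bash
python3 - <<'E'
from h import *
cam('wrist','w1');cam('scene','s1');cam('top','t1')
s=env.get_state();print(s['time_s'],s['eef_pos'],s['tcp_rot'],s['force'],s['gripper_width'])
z=load('scene0');C=cloud(z)
for n,(u,v) in dict(spice=(115,133),honey=(332,205),salt=(334,425),mug=(640,520),tuna=(265,95)).items():
    u=int(190+u/2.7);v=int(130+v/2.7);print(n,C[v,u].round(3))
E
```

```text
1.8 [0.39779214 0.12103972 0.26526874] [-4.90217650e-05  8.13230827e-01  5.81941250e-01 -3.65841065e-05] [-0.81513491 -0.10408108 -0.04860638] 0.00010963750013627078
spice [0.443 0.229 0.105]
honey [0.598 0.023 0.097]
salt [ 0.469 -0.202  0.091]
mug [ 0.661 -0.413  0.062]
tuna [0.645 0.263 0.031]
```

View pics/w1.png

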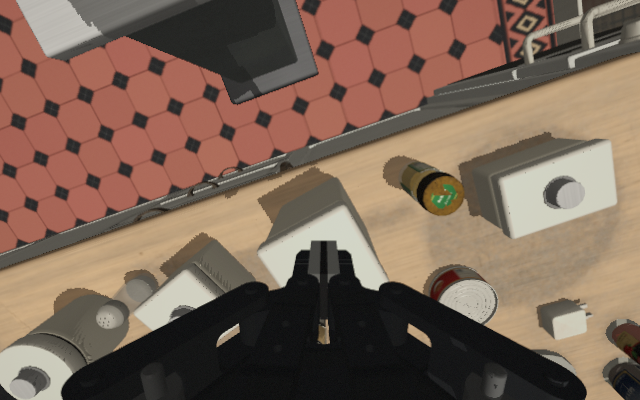

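View pics/s1.png

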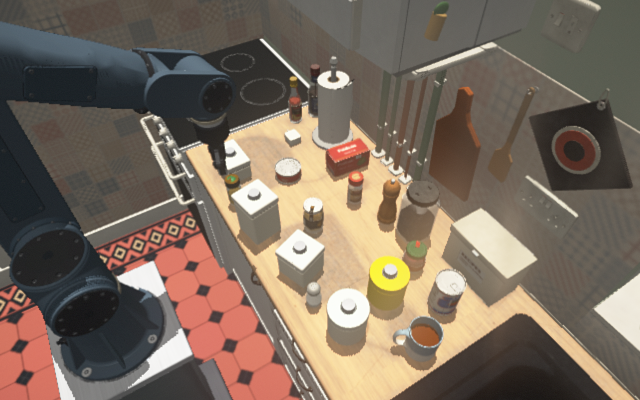

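View pics/t1.png

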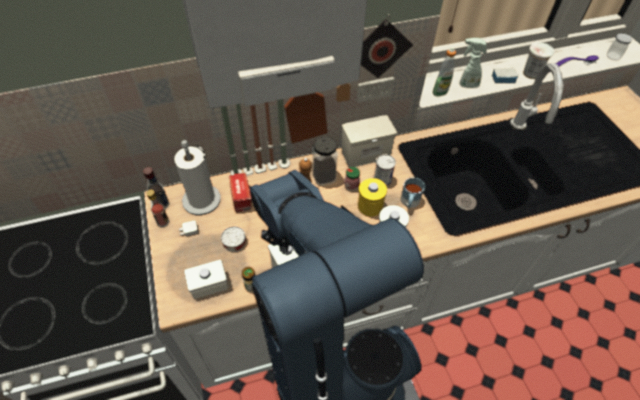

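In the wrist view the oblong button is at (565,193), the round one at (25,380) and the short one at (183,315). The tall jar's button is hidden behind the fingers, because the clear side of the view faces the robot. I'll measure the oblong from here, also in the top view at (205,272).

```bash
cat >> h.py <<'E'
def btn(tag,u,v,half=45):
    z=load(tag);C=cloud(z)
    s=C[max(v-5,0):v+6,max(u-5,0):u+6].reshape(-1,3); zt=np.nanpercentile(s[:,2],80)
    w=C[max(v-half,0):v+half,max(u-half,0):u+half].reshape(-1,3)
    r=np.linalg.norm(w[:,:2]-np.nanmedian(s[:,:2],0),axis=1)
    b=w[(r<.03)&(w[:,2]>zt-.004)&(w[:,2]<zt+.006)]
    mm=(b.max(0)+b.min(0))/2
    lid=w[(r<.045)&(w[:,2]>zt-.022)&(w[:,2]<zt-.011)]
    print(tag,'n',len(b),'mean',b.mean(0).round(4),'mid',mm.round(4),'span',np.ptp(b,axis=0).round(3),'zmed',np.median(b[:,2]).round(4),'lidz',np.median(lid[:,2]).round(4))
E
python3 - <<'E'
from h import *
btn('w1',565,193); btn('t1',205,272); btn('scene0',231,152); btn('w1',25,380,60)
E
```

```text
w1 n 662 mean [0.4918 0.3726 0.0889] mid [0.4923 0.3736 0.0885] span [0.032 0.031 0.005] zmed 0.089 lidz 0.0743
t1 n 56 mean [0.4886 0.373  0.09  ] mid [0.4896 0.3727 0.0906] span [0.03  0.03  0.008] zmed 0.0896 lidz 0.0739
scene0 n 57 mean [0.4908 0.3687 0.0874] mid [0.4916 0.369  0.0877] span [0.028 0.033 0.008] zmed 0.0874 lidz 0.0726
w1 n 495 mean [ 0.5062 -0.294   0.1269] mid [ 0.507  -0.2954  0.1262] span [0.031 0.033 0.006] zmed 0.1272 lidz 0.1116
```

The wrist and top cameras agree within 3 mm, so the scene camera's y is about 5 to 7 mm low. I'll look at the tall jar from beyond it.

Request:
carry_out(
  series=[
    [[4,-1.2,0,0,0,0,0],[8,-2.4,0,0,0,0,0],[12,-3.6,0,0,0,0,0],[14.5,-4.5,0,0,0,0,0],[14.5,-4.5,0,0,0,0,0],[14.5,-4.5,0,0,0,0,0]],
  ],
)

```text
time_s: 2.55
eef_pos: [0.5424, 0.0759, 0.2651]
tcp_rot: [-0.0, 0.813, 0.582, -0.0]
force: [0.9, 0.2, 0.4]
gripper_width: -0.0002
```

```bash
python3 - <<'E'
from h import *
cam('wrist','w2');s=env.get_state();print(s['time_s'],s['eef_pos'],s['force'])
E
```

```text
2.6 [0.54233529 0.0759189  0.26531711] [0.86378989 0.24364044 0.23405982]
```

View pics/w2.png

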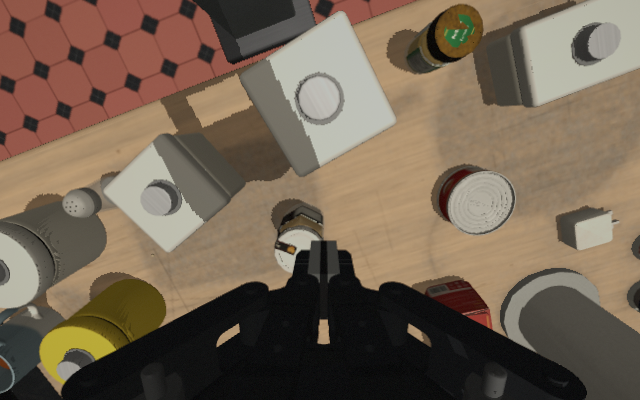

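The wrist view shows the tall button clearly at (320,97), with the short jar at (160,198), the oblong at (603,42) and the honey jar at (300,240).

```bash
python3 - <<'E'
from h import *
btn('w2',320,97,50); btn('w2',160,198,40); btn('w2',603,42,40)
# visible fingertip depth: lowest closed-finger points
z=load('w2');C=cloud(z);b=C[235:300,305:345].reshape(-1,3); b=b[b[:,2]>.2]; print(b[:,2].min(),np.percentile(b[:,2],[1,5]),b[b[:,2]<np.percentile(b[:,2],5)].mean(0))
E
```

```text
w2 n 1460 mean [0.4596 0.1012 0.1641] mid [0.4598 0.101  0.1639] span [0.031 0.031 0.006] zmed 0.1641 lidz 0.1495
w2 n 781 mean [ 0.4952 -0.0844  0.1143] mid [ 0.4955 -0.0855  0.1137] span [0.031 0.032 0.005] zmed 0.1144 lidz 0.0995
w2 n 1027 mean [0.4931 0.3717 0.089 ] mid [0.4933 0.3726 0.0888] span [0.032 0.032 0.006] zmed 0.0891 lidz 0.0744
0.2536393012567837 [0.25521862 0.25867826] [0.53268851 0.08014122 0.25660866]
```

Tall button: (0.4597, 0.1012), top about 0.1645, lid 0.1495 against the specified 0.150. I'll go over it with the tip about 10 mm above.

Request:
carry_out(
  series=[
    [[-3,1,0,0,0,0,0],[-6,2,-1,0,0,0,0],[-8.3,2.6,-3,0,0,0,0],[-8.3,2.6,-5,0,0,0,0],[-8.3,2.6,-7,0,0,0,0],[-8.3,2.6,-7.6,0,0,0,0],[-8.3,2.6,-7.6,0,0,0,0],[-8.3,2.6,-7.6,0,0,0,0]],
  ],
)

```text
time_s: 3.6
eef_pos: [0.4604, 0.1015, 0.19]
tcp_rot: [0.0, 0.814, 0.581, 0.001]
force: [0.2, -0.0, 0.3]
gripper_width: 0.0001
```

```bash
python3 - <<'E'
from h import *
cam('wrist','w3');s=env.get_state();print(s['time_s'],s['eef_pos'],s['force'])
E
```

```text
3.65 [0.46034725 0.10143571 0.18997994] [-0.63537197  0.16011323  0.41366985]
```

View pics/w3.png

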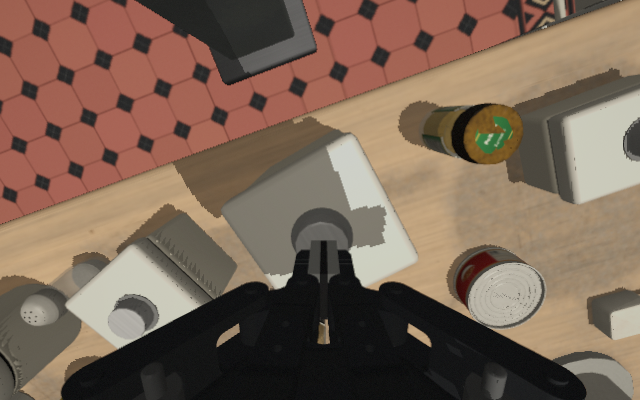

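The tips sit over the middle of the button at (322,235). I'll come down slowly and feel for the touch.

Request:
carry_out(
  series=[
    [[0,0,-0.5,0,0,0,0],[0,0,-0.8,0,0,0,0],[0,0,-1.0,0,0,0,0],[0,0,-1.1,0,0,0,0],[0,0,-1.1,0,0,0,0],[0,0,-1.1,0,0,0,0]],
  ],
)

```text
time_s: 4.4
eef_pos: [0.46, 0.1013, 0.1784]
tcp_rot: [-0.0, 0.814, 0.581, -0.0]
force: [-0.6, -0.6, 1.9]
gripper_width: 0.0
```

Request:
carry_out(
  series=[
    [[0,0,-0.05,0,0,0,0],[0,0,-0.1,0,0,0,0],[0,0,-0.1,0,0,0,0]],
  ],
)

```text
time_s: 4.78
eef_pos: [0.4601, 0.1014, 0.1773]
tcp_rot: [-0.0, 0.814, 0.581, -0.0]
force: [-2.0, 0.7, 2.5]
gripper_width: -0.0002
```

Request:
carry_out(
  series=[
    [[0,0,-0.05,0,0,0,0],[0,0,-0.1,0,0,0,0],[0,0,-0.1,0,0,0,0]],
  ],
)

```text
time_s: 5.15
eef_pos: [0.4601, 0.1013, 0.1763]
tcp_rot: [0.0, 0.814, 0.581, -0.0]
force: [-2.3, 0.0, 2.5]
gripper_width: 0.0003
```

Touch came at about TCP z 0.179 and the button is moving at 2.5 N. I'll press to 10 mm of total stroke, down to about 0.1688.

Request:
carry_out(
  series=[
    [[0,0,-0.1,0,0,0,0],[0,0,-0.2,0,0,0,0],[0,0,-0.3,0,0,0,0],[0,0,-0.4,0,0,0,0],[0,0,-0.5,0,0,0,0],[0,0,-0.6,0,0,0,0],[0,0,-0.67,0,0,0,0],[0,0,-0.74,0,0,0,0],[0,0,-0.74,0,0,0,0],[0,0,-0.74,0,0,0,0]],
  ],
)

```text
time_s: 6.4
eef_pos: [0.4602, 0.1014, 0.1692]
tcp_rot: [0.0, 0.814, 0.581, 0.0]
force: [-3.4, -1.6, 7.9]
gripper_width: 0.0
```

At 7.9 N against the stop with the tip at 0.155, the button is fully down. I'll rise and go to a viewpoint beyond the round jar.

Request:
carry_out(
  series=[
    [[0,0,1,0,0,0,0],[0,0,4,0,0,0,0],[0,0,8,0,0,0,0],[1,-3,10,0,0,0,0],[3,-8,10,0,0,0,0],[5,-13,10,0,0,0,0],[7,-18,10,0,0,0,0],[9,-23,10,0,0,0,0],[10,-28,10,0,0,0,0],[11,-33,10,0,0,0,0],[12,-38,10,0,0,0,0],[13,-41,10,0,0,0,0],[13,-42.5,10,0,0,0,0],[13,-42.5,10,0,0,0,0],[13,-42.5,10,0,0,0,0]],
  ],
)

```text
time_s: 8.28
eef_pos: [0.59, -0.3225, 0.2692]
tcp_rot: [-0.0, 0.813, 0.582, 0.0]
force: [0.2, -0.5, 0.7]
gripper_width: -0.0
```

```bash
python3 - <<'E'
from h import *
cam('wrist','w4');cam('top','t4');s=env.get_state();print(s['time_s'],s['eef_pos'],s['force'])
E
```

```text
8.375 [ 0.59016178 -0.32255628  0.26928072] [-0.06668089  0.38290976  0.99395028]
```

View pics/w4.png

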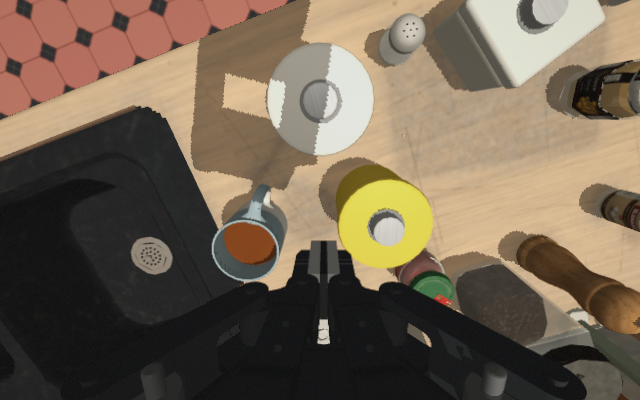

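View pics/t4.png

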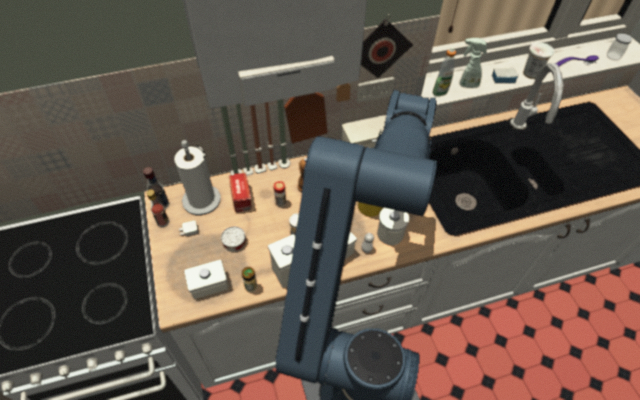

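The wrist view shows the white round jar's button at (321,100), the yellow look-alike at (385,227) and the mug at (248,245). The top view shows the tall jar's button at (288,250).

```bash
python3 - <<'E'
from h import *
btn('w4',321,100,50); btn('t4',288,250,25)
E
```

```text
w4 n 1051 mean [ 0.5071 -0.2968  0.1271] mid [ 0.5072 -0.2968  0.1272] span [0.032 0.031 0.006] zmed 0.1271 lidz 0.1115
t4 n 40 mean [0.4593 0.1034 0.1584] mid [0.4591 0.1008 0.1593] span [0.045 0.038 0.007] zmed 0.1582 lidz 0.1472
```

The tall button now reads 0.158, which is sealed, and the jar hasn't moved. Round button: (0.507, -0.297), top 0.1275.

Request:
carry_out(
  series=[
    [[-3,1,0,0,0,0,0],[-6,2,-1,0,0,0,0],[-8.3,2.6,-3,0,0,0,0],[-8.3,2.6,-5,0,0,0,0],[-8.3,2.6,-7,0,0,0,0],[-8.3,2.6,-9,0,0,0,0],[-8.3,2.6,-11,0,0,0,0],[-8.3,2.6,-11.6,0,0,0,0],[-8.3,2.6,-11.6,0,0,0,0],[-8.3,2.6,-11.6,0,0,0,0]],
  ],
)

```text
time_s: 9.62
eef_pos: [0.5075, -0.2977, 0.1538]
tcp_rot: [0.001, 0.814, 0.582, 0.0]
force: [1.0, 0.6, -0.6]
gripper_width: -0.0003
```

```bash
python3 - <<'E'
from h import *
cam('wrist','w5');s=env.get_state();print(s['time_s'],s['eef_pos'],s['force'])
E
```

```text
9.675 [ 0.50741469 -0.29777747  0.15375715] [-0.94687808 -0.28136212  0.16526087]
```

View pics/w5.png

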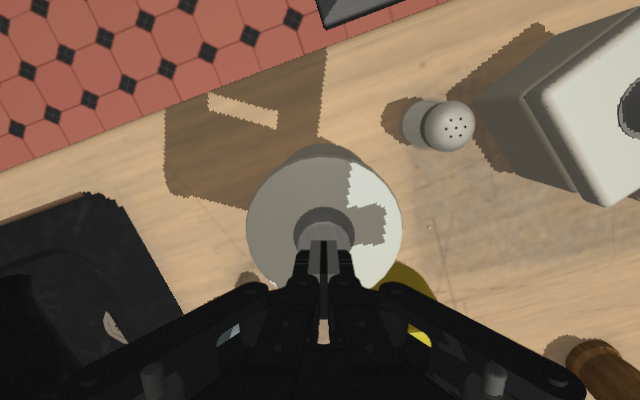

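The tips are centred over the white round jar's button at (323,230).

Request:
carry_out(
  series=[
    [[0,0,-0.5,0,0,0,0],[0,0,-0.9,0,0,0,0],[0,0,-1.1,0,0,0,0],[0,0,-1.2,0,0,0,0],[0,0,-1.2,0,0,0,0],[0,0,-1.2,0,0,0,0]],
  ],
)

```text
time_s: 10.42
eef_pos: [0.5071, -0.2977, 0.141]
tcp_rot: [0.0, 0.814, 0.581, 0.0]
force: [-0.7, 0.4, 1.8]
gripper_width: 0.0001
```

Request:
carry_out(
  series=[
    [[0,0,-0.05,0,0,0,0],[0,0,-0.1,0,0,0,0],[0,0,-0.1,0,0,0,0]],
  ],
)

```text
time_s: 10.8
eef_pos: [0.5071, -0.2977, 0.1399]
tcp_rot: [0.0, 0.814, 0.581, 0.0]
force: [-0.8, 1.4, 2.5]
gripper_width: 0.0002
```

Request:
carry_out(
  series=[
    [[0,0,-0.05,0,0,0,0],[0,0,-0.1,0,0,0,0],[0,0,-0.1,0,0,0,0]],
  ],
)

```text
time_s: 11.18
eef_pos: [0.5071, -0.2977, 0.1389]
tcp_rot: [0.0, 0.814, 0.581, 0.0]
force: [-0.6, 0.7, 3.1]
gripper_width: -0.0003
```

Touch was at about 0.1415; the target is about 0.1312.

Request:
carry_out(
  series=[
    [[0,0,-0.1,0,0,0,0],[0,0,-0.2,0,0,0,0],[0,0,-0.3,0,0,0,0],[0,0,-0.4,0,0,0,0],[0,0,-0.5,0,0,0,0],[0,0,-0.6,0,0,0,0],[0,0,-0.7,0,0,0,0],[0,0,-0.77,0,0,0,0],[0,0,-0.77,0,0,0,0],[0,0,-0.77,0,0,0,0]],
  ],
)

```text
time_s: 12.42
eef_pos: [0.5072, -0.2977, 0.1316]
tcp_rot: [0.0, 0.814, 0.581, 0.0]
force: [-2.1, 0.9, 7.2]
gripper_width: -0.0006
```

At 7.2 N against the stop, the round button is fully down. I'll lift and swing at x of about 0.49, well in front of the boiler, to above the oblong jar, which was measured twice at (0.4925, 0.372).

Request:
carry_out(
  series=[
    [[0,0,1,0,0,0,0],[0,0,5,0,0,0,0],[0,0,10,0,0,0,0],[0,2,13.5,0,0,0,0],[-0.5,7,13.5,0,0,0,0],[-1,12,13.5,0,0,0,0],[-1.5,17,13.5,0,0,0,0],[-1.5,22,13.5,0,0,0,0],[-1.5,27,13.5,0,0,0,0],[-1.5,32,13.5,0,0,0,0],[-1.5,37,13.5,0,0,0,0],[-1.5,42,13.5,0,0,0,0],[-1.5,47,13.5,0,0,0,0],[-1.5,52,13.5,0,0,0,0],[-1.5,57,13.5,0,0,0,0],[-1.5,62,13.5,0,0,0,0],[-1.5,66,13.5,0,0,0,0],[-1.5,67,13.5,0,0,0,0],[-1.5,67,13.5,0,0,0,0],[-1.5,67,13.5,0,0,0,0]],
  ],
)

```text
time_s: 14.92
eef_pos: [0.4923, 0.3712, 0.2663]
tcp_rot: [0.0, 0.814, 0.581, -0.0]
force: [-0.5, -0.0, -0.6]
gripper_width: 0.0001
```

```bash
python3 - <<'E'
from h import *
cam('wrist','w6');cam('top','t6');s=env.get_state();print(s['time_s'],s['eef_pos'],s['force'])
btn('t6',394,215,25)
E
```

```text
15.025 [0.4923518  0.37130893 0.26640196] [-0.80253352 -0.43599571 -0.09612965]
t6 n 73 mean [ 0.5085 -0.2946  0.118 ] mid [ 0.5102 -0.2949  0.1196] span [0.052 0.046 0.009] zmed 0.1172 lidz 0.1066
```

View pics/t6.png

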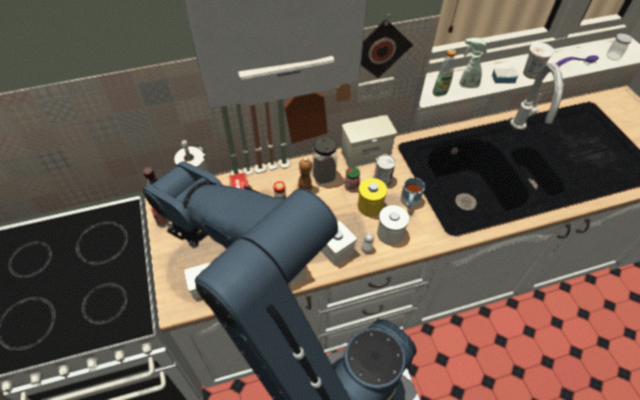

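View pics/w6.png

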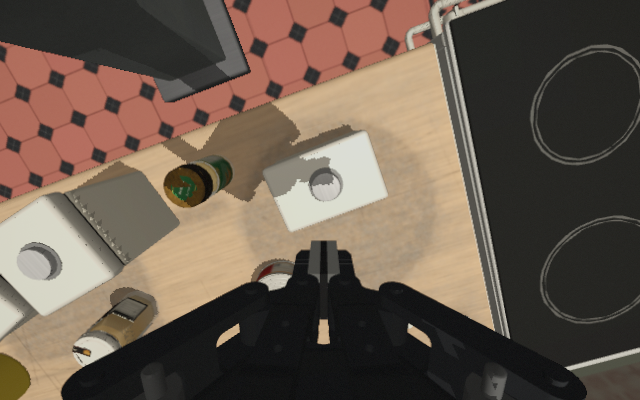

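The round jar's button reads about 0.119, so it's down, and the jar is in place. The wrist view shows the oblong button at (325,184), clear of the spice jar at (195,185).

```bash
python3 - <<'E'
from h import *
btn('w6',325,184,45); btn('w6',38,262,45)
E
```

```text
w6 n 647 mean [0.4925 0.3743 0.0892] mid [0.493  0.374  0.0886] span [0.031 0.031 0.005] zmed 0.0892 lidz 0.0744
w6 n 890 mean [0.4599 0.1032 0.1573] mid [0.4602 0.1018 0.1568] span [0.031 0.032 0.005] zmed 0.1574 lidz 0.1437
```

Request:
carry_out(
  series=[
    [[0,0.2,-3,0,0,0,0],[0,0.2,-6,0,0,0,0],[0,0.2,-9,0,0,0,0],[0,0.2,-12,0,0,0,0],[0,0.2,-14,0,0,0,0],[0,0.2,-15,0,0,0,0],[0,0.2,-15,0,0,0,0],[0,0.2,-15,0,0,0,0]],
  ],
)

```text
time_s: 16.02
eef_pos: [0.4926, 0.3745, 0.1172]
tcp_rot: [0.0, 0.814, 0.581, 0.001]
force: [1.0, 0.5, -0.8]
gripper_width: -0.0002
```

```bash
python3 - <<'E'
from h import *
cam('wrist','w7');s=env.get_state();print(s['time_s'],s['eef_pos'],s['force'])
E
```

```text
16.075 [0.4925192  0.37454756 0.11718855] [0.0160428  0.13132913 0.0414064 ]
```

View pics/w7.png

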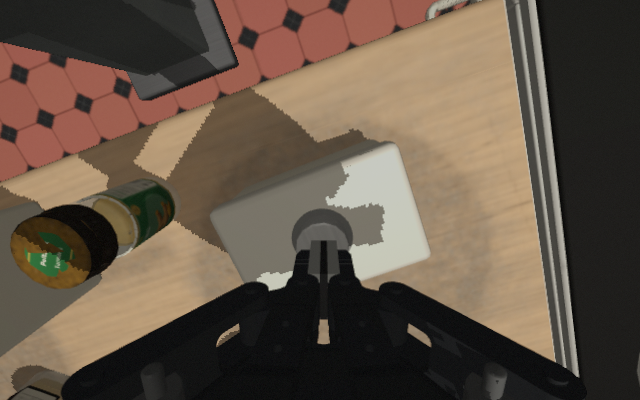

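The tips are centred over the oblong button at (323,230).

Request:
carry_out(
  series=[
    [[0,0,-0.5,0,0,0,0],[0,0,-0.9,0,0,0,0],[0,0,-1.2,0,0,0,0],[0,0,-1.3,0,0,0,0],[0,0,-1.3,0,0,0,0],[0,0,-1.3,0,0,0,0]],
  ],
)

```text
time_s: 16.82
eef_pos: [0.492, 0.3743, 0.1033]
tcp_rot: [0.0, 0.814, 0.581, -0.0]
force: [-1.5, -0.6, 2.2]
gripper_width: -0.0003
```

Request:
carry_out(
  series=[
    [[0,0,-0.05,0,0,0,0],[0,0,-0.1,0,0,0,0],[0,0,-0.1,0,0,0,0]],
  ],
)

```text
time_s: 17.2
eef_pos: [0.4921, 0.3743, 0.1022]
tcp_rot: [-0.0, 0.814, 0.581, -0.0]
force: [-0.9, -1.1, 3.0]
gripper_width: -0.0
```

Request:
carry_out(
  series=[
    [[0,0,-0.05,0,0,0,0],[0,0,-0.1,0,0,0,0],[0,0,-0.1,0,0,0,0]],
  ],
)

```text
time_s: 17.58
eef_pos: [0.4921, 0.3744, 0.1011]
tcp_rot: [-0.0, 0.814, 0.581, 0.0]
force: [-0.8, -0.8, 3.0]
gripper_width: -0.0002
```

Request:
carry_out(
  series=[
    [[0,0,-0.1,0,0,0,0],[0,0,-0.2,0,0,0,0],[0,0,-0.3,0,0,0,0],[0,0,-0.4,0,0,0,0],[0,0,-0.5,0,0,0,0],[0,0,-0.6,0,0,0,0],[0,0,-0.66,0,0,0,0],[0,0,-0.72,0,0,0,0],[0,0,-0.72,0,0,0,0],[0,0,-0.72,0,0,0,0]],
  ],
)

```text
time_s: 18.82
eef_pos: [0.4921, 0.3744, 0.0944]
tcp_rot: [0.0, 0.814, 0.581, 0.0]
force: [-3.5, -2.7, 7.6]
gripper_width: 0.0003
```

At 7.6 N against the stop, the oblong button is down. I'll lift straight up and check everything.

Request:
carry_out(
  series=[
    [[0,0,1,0,0,0,0],[0,0,5,0,0,0,0],[0,0,10,0,0,0,0],[0,0,15,0,0,0,0],[0,0,17,0,0,0,0],[0,0,17,0,0,0,0],[0,0,17,0,0,0,0]],
  ],
)

```text
time_s: 19.7
eef_pos: [0.4917, 0.3741, 0.2627]
tcp_rot: [-0.0, 0.814, 0.581, -0.001]
force: [0.5, 0.6, -0.2]
gripper_width: -0.0001
```

```bash
python3 - <<'E'
from h import *
cam('wrist','w8');cam('top','t8');im,*_=cam('scene','s8');s=env.get_state();print(s['time_s'],s['eef_pos'],s['force'])
for u,v in((255,190),(300,247),(348,305),(390,272)): btn('scene0',u,v);btn('s8',u,v)
btn('t8',338,236,25)
btn('w8',325,187,40)
a=load('scene0')['im'];d=cv2.absdiff(a,im).max(2);cv2.imwrite('pics/diff.png',np.hstack([im[130:350,190:470],cv2.cvtColor(d,8)[130:350,190:470]]))
E
```

```text
19.85 [0.49176624 0.37412426 0.26266388] [ 1.06395287 -0.36352429 -0.81509913]
scene0 n 87 mean [0.458  0.0962 0.1626] mid [0.4579 0.0971 0.163 ] span [0.03  0.032 0.007] zmed 0.1625 lidz 0.148
s8 n 77 mean [0.4588 0.0982 0.156 ] mid [0.464  0.1051 0.1559] span [0.042 0.046 0.007] zmed 0.1559 lidz 0.1447
scene0 n 95 mean [ 0.4932 -0.0896  0.1133] mid [ 0.4934 -0.0895  0.1141] span [0.029 0.032 0.008] zmed 0.1132 lidz 0.0981
s8 n 101 mean [ 0.4934 -0.0904  0.1131] mid [ 0.4936 -0.0895  0.1143] span [0.03  0.032 0.009] zmed 0.1129 lidz 0.0983
scene0 n 127 mean [ 0.5046 -0.3013  0.1264] mid [ 0.5046 -0.3008  0.1267] span [0.031 0.03  0.006] zmed 0.1263 lidz 0.1105
s8 n 130 mean [ 0.5049 -0.3013  0.1185] mid [ 0.505 -0.301  0.119] span [0.03  0.031 0.007] zmed 0.1185 lidz 0.1078
scene0 n 104 mean [ 0.6443 -0.2763  0.1264] mid [ 0.6451 -0.2757  0.1272] span [0.031 0.03  0.007] zmed 0.1264 lidz 0.1103
s8 n 112 mean [ 0.6446 -0.276   0.1263] mid [ 0.6444 -0.2759  0.1269] span [0.03  0.031 0.007] zmed 0.1263 lidz 0.1102
t8 n 36 mean [ 0.4911 -0.0834  0.1163] mid [ 0.4932 -0.0826  0.1167] span [0.028 0.027 0.007] zmed 0.1163 lidz 0.0994
w8 n 631 mean [0.4925 0.3742 0.0822] mid [0.4929 0.374  0.0818] span [0.031 0.031 0.005] zmed 0.0822 lidz 0.0704
```

View pics/diff.png

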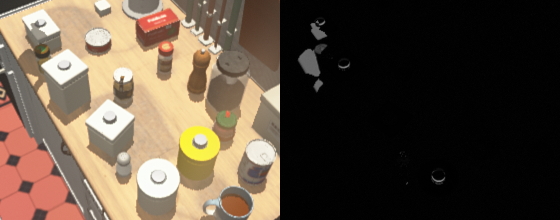

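View pics/w8.png

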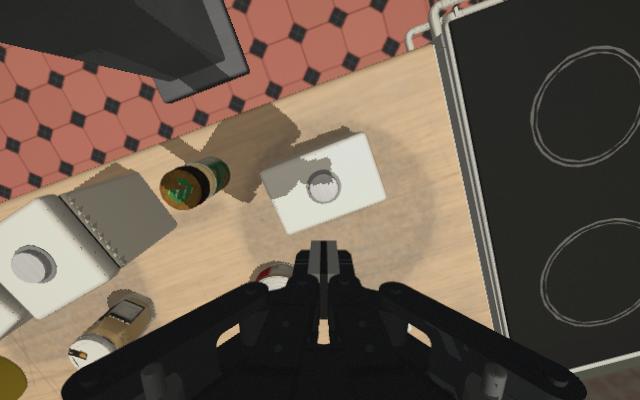

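The difference picture shows only the three pressed buttons and the arm's shadow changed. No jar has moved and the short jar's button is still up, so I'll hand in.

```bash
python3 -c "
from station import env
print(env.close_job())"
```

```text
the job is handed in; nothing more can be done
None
```

I pressed the tall, round and oblong jars' buttons down in that order with closed fingertips. Each press ended at 7 to 8 N against the button's stop, about 10 mm from first touch. The job was handed in at about 20 s; the hand-in reported no verdict.

- **Sealed jars:** the last readings put the button tops at about 0.157 m (tall), 0.119 m (round) and 0.082 m (oblong). Fully down would be 0.158, 0.120 and 0.083 m, so all agree within the cameras' 1–2 mm bias.
- **Short jar:** its button stayed up, unchanged in the scene camera at 0.113 m before and after. The top camera read 0.116 m, and its earlier reading was 0.1145 m.
- **Everything else:** a before/after difference picture from the scene camera showed only the three buttons and the arm's shadow changed. It covered the jars and nearly all the loose things, but the mug only in part. The gripper was clear, 16 cm above the nearest jar.
- **Disagreement:** the scene camera read y about 4 to 8 mm lower than the wrist and top cameras. I used the wrist camera for aiming, and the fingertips looked centred over each button before each press.

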